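# Work a stuck heating block out of a dry-bath heater

## Task

The heater is off and its well has to be wiped, but its metal block is stuck: first put the box of slides that was left on top of the block squarely onto the pile of two matching boxes on the bench. Then rock the block side to side, from one of its two springs to the other, until it works free, with the heater staying on the bench (a straight pull only brings the whole heater up with it). Finish while still holding the block, level and still, just clear above its well, without putting it down.

Things in the scene. Friction and masses are not known exactly. Their poses are not given: they have to be found in the camera images.
- heater: White dry-bath heater, loose on rubber feet, 1.9 kg, 198 mm (x) by 210 mm (y), flat steel top 86 mm above the bench. Origin: on the bench under the centre of its well; x from the sloping control panel (-x side, lower than the top) to the back, y along the width, z up. The steel top reaches 62 mm before and 85 mm behind the well's centre and 105 mm to either side.
- well (a point): Centre of the well's mouth, level with the heater's steel top, axes as the heater's. A thin black gasket rims it. The well is 75 mm (x) by 66 mm (y) and 30 mm deep. Both springs together hold more than the heater weighs, one alone holds less: raise one y side of the block while the other stays, then the other way round, and it walks up out of the springs.
- grip_l (a point): Where the leaf spring in the well's +y wall touches the block: 28 mm to +y of the well's centre, 6.5 mm below the steel top. The spring is a bowed steel strip 40 mm wide (x), stands 5 mm out of the wall, presses on the block's y face with about 22 N (2.5 N more per mm, at most 5 mm) and so holds it by friction with about 13 N.
- grip_r (a point): The same for the equal spring in the -y wall: 28 mm to -y of the well's centre, 6.5 mm below the steel top.
- block: Solid aluminium heating block with twelve tube holes, 72 mm (x) by 56 mm (y) by 58 mm high, 0.52 kg; origin at the centre of its underside, axes as the heater's. Lower 30 mm in the well, upper 28 mm above the steel top, where its y faces (56 mm apart) are gripped. 5 mm of room (springs) on each y side, 1.5 mm on each x side. A spring lets go once that lower edge has risen about 24 mm.
- slide_box_1: Closed white cardboard box of microscope slides, 82 mm (x) by 56 mm (y) by 30 mm high, 0.16 kg: the lower one of the pile on the bench. Origin at the centre of its underside, z up.
- slide_box_2: The same kind of box, standing squarely on slide_box_1: the upper one of the pile, its top 60 mm above the bench. Origin at the centre of its underside.
- slide_box_3: The same kind of box, lying loose and askew on top of the heating block (underside 114 mm above the bench). Origin at the centre of its underside. It goes on top of slide_box_2; which of its ends points which way does not matter.
- stopper_1: Brown-red rubber stopper behind the work, 28 mm wide, 24 mm high, a bystander. Origin at the centre of its underside.
- stopper_2: A second such stopper, a bystander.
- timer: White count-down timer standing on its edge behind the work, 20 by 64 by 60 mm, a bystander. Origin at the centre of its underside.
Mind the look-alikes: they are no part of the job. What is shaped like the slide_box_2 but black is not meant.

How it is judged:
By the outcome, as a careful person would: the job done as asked, in the order asked, and still so for the second after the job is handed in, while the arm keeps its last pose, push and grip.
It also fails if it takes over 53 s, if anything falls off the work surface, if the arm or the gripper's body presses on something with over 40 N, if the wrist force passes 120 N, or if a joint passes its speed limit or range.

## Robot

A 7-joint arm with a two-finger parallel gripper is mounted at the origin on a cart in front of the work surface, level with it; the furniture and walls round the work are solid. World frame = base frame: x ahead of the robot, y to its left, z up, the work surface at z = 0. Lengths are in m, angles in degrees, forces in N, time in s.
With the tool pointing down it reaches from about 0.4 to 0.925 m from the base axis. Payload 4.1 kg.
Tool frame: the origin (TCP) lies at the very end of the fingers, on their centre line; the grasp point (between the pads) lies 19 mm behind it; z points along the fingers, y is the line along which they close (so a half turn about z gives the same grasp; the last joint's range is limited). The gripper opens to 85 mm and grips with 20 to 120 N. Pads are 22 mm wide; open, the fingers measure 114 mm over their backs; the gripper's body (76 mm by 85 mm) begins 54 mm behind the grasp point. The pads swing forward as they close: fully open they stand 13 mm farther back than shut.
Start: joints at [66.005, 22.827, 2.584, 88.041, -1.071, 69.15, -2.905], TCP at [0.204, -0.617, 0.231] pointing down, gripper open.
Joint ranges: [-161.44, 161.44], [-28.35, 127.94], [-78.24, 83.42], [0, 140.83], [-78.03, 258.03], [13.02, 114.36], [-168.23, 168.23]. Speed limits (degrees/s): [147.25, 147.25, 180, 180, 180, 180, 180].

## Interface

Orientations are given as a 3x3 rotation matrix whose columns are the frame's x, y, z axes.
In Python, from rig import robot gives the robot as it stands.
- The arm moves only by the shell command python3 -m jog 'ROWS' [FORCE]. ROWS is JSON, a list of rows, each a list of 3 entries, a list of its own where there are three numbers: the shift along the tool's x, y, z each as a share of 0.25 m, from -1 to 1, then the turn, a rotation vector about the tool's x, y, z each as a share of pi rad, from -1 to 1, then the opening, from 0 (shut) to 1 (fully open). In form: [[[x, y, z], [wx, wy, wz], jaw], ...]. A call has 1 to 20 rows; each row is the pose to reach, as a shift and turn from the pose commanded when the call began, along the tool's axes at that moment, turning the shorter way round; what a row does not reach only later rows make up. A row lasts 1/10 s, in which the tool goes at most 50 mm and 8.59 degrees, less where a joint would pass 70% of its speed; a pose out of reach is approached as far as the arm can. A call with a number of a shift or a turn outside -1 to 1 is refused whole. A call with a gripper value outside its range is refused whole. The fingers move at their own pace and stop on an object; FORCE is the grip in N (left out, the last holds). Time passes only in rows, so rows that repeat a pose let the fingers close. It gives the time, the measured TCP pose, the force, the opening and the grip force at its end, in the units of the state.
- robot.state(): the state, without advancing time (a new reading comes with each control period).
- robot.get_image(name): name is "scene" or "top"; returns a dict with "frame" (400x640x3 uint8, red, green, blue), "vertical_fov" (degrees; the focal length in pixels is half the picture's height over the tangent of half this angle, whatever the lens; pixels are square), "cx", "cy" (the principal point, pixels), "distortion" ([k1, k2, p1, p2, k3] as OpenCV has them; the pictures are not rectified), "rvec" (rotation vector, rad) and "tvec" (3), from world to camera coordinates, as OpenCV has them. Camera axes: x right, y down, z forward; pixel columns grow to the right and rows downward; lengths in m; the calibration is good to about 2 mm. A picture is of the moment at which its call begins. There is no depth.
- robot.close_job(): hands the job in; it is judged then, once.
Trained networks look in a picture, given as the dict that the camera call returned (one of the last four; its "shot" number tells which), for a name from the list of things; names that differ only in an ending like _2 or _b are one class to them, and where a whole thing is asked for, a point or a joint stands for the part that bears it (a point fixed in the world has none). Each returns a list of dicts, best first, with "score" (0 to 1); they miss things now and then, are a little off and sometimes report something else, mostly with a low value. They report only what shows in the picture. A call takes as long as a camera call. They do not tell look-alikes from the thing itself.
- robot.cut_out(picture, label): "mask" (400x640 bool, what is visible of it) and "location" ([column, row] in pixels, amid what is visible of it).
- robot.pinpoint(picture, label): "location" ([column, row] in pixels: a listed point, or the origin of a listed thing).
The state is a dict: "clock": time; "joints": joint angles; "joint_velocities": joint speeds; "effort": joint torques, N m; "tool_pos": TCP position; "orientation": TCP orientation; "contact_force": force on the tool from outside, world axes, zero at the start; "ft_torque": the same for the moment, N m; "gripper_width": finger opening in m; "gripper_force": force on a finger pad.
Only numpy, scipy, OpenCV 4.12 (cv2) and the standard library are available. Lean on these libraries where they do the work, as an engineer would, in place of code of your own. Each camera call takes 0.05 s, during which the arm holds its last target. There are 200 camera calls.

## Working session

There is one attempt and no reset: what is moved stays moved. The work goes in short steps, Python scripts to look and compute and a shell command to move; the robot and the scene stay as the last step left them, time stands still between calls to the robot, and variables do not carry over. Pictures are saved under pics/ and viewed, at most 10 in all, crops included, and the job is handed in when it is done.

```bash
mkdir -p pics
cat > h.py <<'E'
import numpy as np, cv2
from rig import robot
def K(p):
    f=200/np.tan(np.radians(p["vertical_fov"])/2)
    return np.array([[f,0,p["cx"]],[0,f,p["cy"]],[0,0,1.]])
def ray(p,uv):
    R=cv2.Rodrigues(np.array(p["rvec"],float))[0]; t=np.array(p["tvec"],float)
    n=cv2.undistortPoints(np.array([[uv]],float),K(p),np.array(p["distortion"],float))[0,0]
    return -R.T@t, R.T@np.array([n[0],n[1],1.])
def onz(p,uv,z):
    o,d=ray(p,uv); return o+d*(z-o[2])/d[2]
def tri(a,ua,b,ub):
    o1,d1=ray(a,ua);o2,d2=ray(b,ub);d1/=np.linalg.norm(d1);d2/=np.linalg.norm(d2)
    s=np.linalg.lstsq(np.c_[d1,-d2],o2-o1,rcond=None)[0]
    p,q=o1+s[0]*d1,o2+s[1]*d2
    return (p+q)/2,np.linalg.norm(p-q)
def proj(p,X):
    return cv2.projectPoints(np.array(X,float).reshape(-1,3),np.array(p["rvec"],float),np.array(p["tvec"],float),K(p),np.array(p["distortion"],float))[0][:,0]
E
python3 - <<'E'
from h import *
np.set_printoptions(precision=4,suppress=True)
P={n:robot.get_image(n) for n in("scene","top")}
for n,p in P.items():
    cv2.imwrite(f"pics/{n}0.png",p["frame"][:,:,::-1])
    print(n,"cam",ray(p,(320,200)))
    for l in["heater","well","grip_l","grip_r","block","slide_box_1","stopper_1","timer"]:
        print(l,[(np.round(r["location"],1).tolist(),round(r["score"],2)) for r in robot.pinpoint(p,l)][:5])
    for l in ["slide_box_1","block"]:
        print("cut",l,[(np.round(r["location"],1).tolist(),round(r["score"],2),int(r["mask"].sum())) for r in robot.cut_out(p,l)][:5])
s=robot.state();print(s["tool_pos"],s["orientation"],s["clock"])
E
```

```text
scene cam (array([0.1383, 0.4725, 0.7794]), array([ 0.4539, -0.5072, -0.7327]))
heater [([377.7, 196.6], 0.9)]
well [([381.1, 173.5], 0.86), ([383.2, 160.8], 0.4)]
grip_l [([389.3, 166.4], 0.74), ([379.2, 181.4], 0.7)]
grip_r [([389.3, 166.4], 0.74), ([379.2, 181.4], 0.7)]
block [([380.0, 179.3], 0.67), ([302.8, 168.8], 0.23)]
slide_box_1 [([286.5, 285.0], 0.81), ([300.7, 347.6], 0.78), ([286.8, 275.1], 0.73), ([384.1, 159.4], 0.67)]
stopper_1 [([274.4, 192.0], 0.68), ([268.2, 207.2], 0.47), ([379.5, 178.1], 0.28)]
timer [([303.2, 168.0], 0.7)]
cut slide_box_1 [([385.8, 152.6], 0.89, 994), ([284.6, 273.2], 0.79, 1289), ([302.7, 344.4], 0.62, 1629), ([288.6, 295.3], 0.57, 352)]
cut block []
top cam (array([0.4493, 0.0118, 0.9701]), array([ 0.1336, -0.0138, -0.991 ]))
heater [([387.1, 223.8], 0.83)]
well [([393.5, 222.3], 0.91)]
grip_l [([407.5, 222.7], 0.77), ([381.6, 225.0], 0.72), ([262.4, 227.1], 0.5)]
grip_r [([407.5, 222.7], 0.77), ([381.6, 225.0], 0.72), ([262.4, 227.1], 0.5)]
block [([390.5, 224.2], 0.56)]
slide_box_1 [([224.6, 268.1], 0.84), ([255.9, 223.4], 0.81), ([396.4, 218.2], 0.67), ([258.9, 226.0], 0.55)]
stopper_1 [([307.6, 151.2], 0.53), ([326.5, 142.2], 0.53)]
timer [([361.4, 143.2], 0.61)]
cut slide_box_1 [([256.2, 225.4], 0.93, 872), ([223.7, 268.2], 0.82, 795), ([399.2, 217.6], 0.57, 1089), ([271.2, 224.6], 0.43, 9)]
cut block [([384.8, 224.3], 0.49, 175)]
[ 0.2044 -0.6171  0.2313] [[ 0.9493  0.3145  0.    ]
 [ 0.3145 -0.9493 -0.0001]
 [-0.      0.0001 -1.    ]] 1.1
```

View pics/scene0.png

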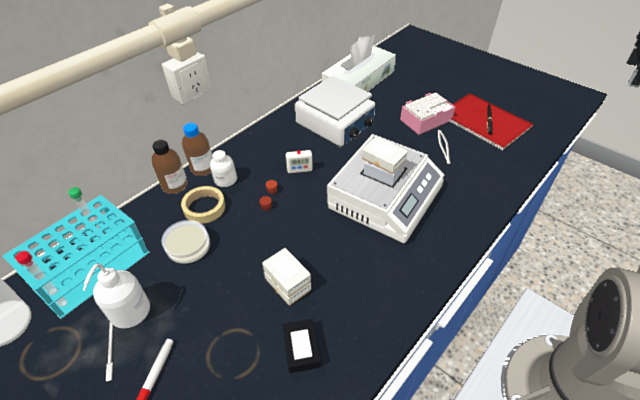

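View pics/top0.png

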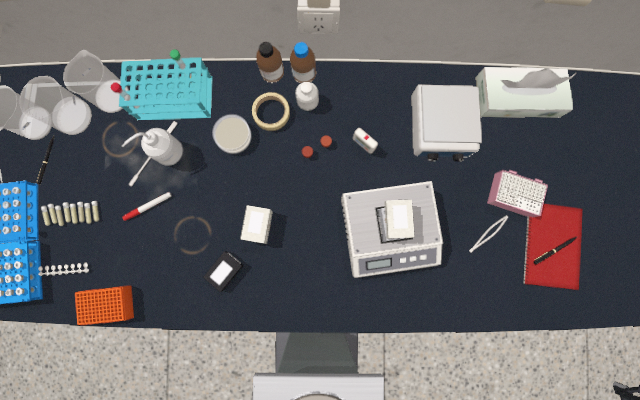

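```bash
cat >> h.py <<'E'
from scipy.optimize import minimize
def sil(p,polys,S=4):
    m=np.zeros((400*S,640*S),np.uint8)
    for X in polys:
        q=cv2.convexHull(((proj(p,X)+.5)*S).astype(np.float32)).astype(np.int32); cv2.fillConvexPoly(m,q,1)
    return cv2.resize(m.astype(np.float32),(640,400),interpolation=cv2.INTER_AREA)
def boxc(x,y,z,yaw,L,W,H):
    c,s=np.cos(yaw),np.sin(yaw)
    return [[x+c*a-s*b,y+s*a+c*b,z+h] for a in(-L/2,L/2) for b in(-W/2,W/2) for h in(0,H)]
def fitbox(obs,x0,L,W,H,z=None):
    # obs: list of (picture, mask); x0 (x,y,yaw[,z])
    def cost(v):
        zz=z if z is not None else v[3]
        c=0
        for p,m in obs:
            s=sil(p,[boxc(v[0],v[1],zz,v[2],L,W,H)]); c+=np.abs(s-m).sum()/m.sum()
        return c
    n=3 if z is not None else 4
    best=None
    for dy in(-.2,0,.2):
        a=np.array(x0[:n],float);a[2]+=dy
        sx=np.vstack([a]+[a+np.eye(n)[i]*[.01,.01,.2,.01][i] for i in range(n)])
        r=minimize(cost,a,method="Nelder-Mead",options=dict(initial_simplex=sx,xatol=1e-4,fatol=1e-4,maxiter=200))
        if best is None or r.fun<best.fun:best=r
    return best.x,best.fun
def near(p,label,uv,r=25):
    m=np.zeros((400,640),bool)
    for d in robot.cut_out(p,label):
        if np.hypot(*(np.array(d["location"])-uv))<r and d["score"]>.3:m|=d["mask"]
    return m
E
python3 - <<'E'
from h import *
np.set_printoptions(precision=4,suppress=True)
s=robot.get_image("scene");t=robot.get_image("top")
print(tri(s,(385.8,152.6),t,(399.2,217.6)))
ms,mt=near(s,"slide_box_3",(385,153)),near(t,"slide_box_3",(399,218))
ps,pt=near(s,"slide_box_1",(286,283)),near(t,"slide_box_1",(257,225))
print([m.sum() for m in(ms,mt,ps,pt)])
x=onz(t,(399,218),.13)
for z in(None,.114):print("box3",fitbox([(s,ms),(t,mt)],(x[0],x[1],0,.114),.082,.056,.03,z))
print("top only",fitbox([(t,mt)],(x[0],x[1],0),.082,.056,.03,.114))
x=onz(t,(257,225),.04)
for z in(None,0):print("pile",fitbox([(s,ps),(t,pt)],(x[0],x[1],0,0),.082,.056,.06,z))
r=[]
for p,n in((s,"s"),(t,"t")):
    hm=near(p,"heater",(380,215) ,60); print(n,"heater",hm.sum())
    f=p["frame"][:,:,::-1].copy()
    for m,c in((hm,(0,255,0)),(ms if n=="s" else mt,(0,0,255)),(ps if n=="s" else pt,(255,0,0))):
        f[cv2.morphologyEx(m.astype(np.uint8),cv2.MORPH_GRADIENT,np.ones((2,2)))>0]=c
    r.append(cv2.resize(f[110:320,190:460],None,fx=1.48,fy=2.2,interpolation=cv2.INTER_CUBIC) if 0 else cv2.resize(f[110:320,200:460],(400,323)))
cv2.imwrite("pics/m.png",cv2.hconcat(r))
E
```

```text
(array([ 0.5236, -0.1732,  0.1352]), np.float64(0.0040412443406321165))
[np.int64(1024), np.int64(1074), np.int64(1261), np.int64(854)]
box3 (array([ 0.5235, -0.1721,  0.0622,  0.114 ]), np.float64(0.14446907824866154))
box3 (array([ 0.5231, -0.1721,  0.0497]), np.float64(0.14457569086795857))
top only (array([ 0.523 , -0.1723,  0.0565]), np.float64(0.0521415270018622))
pile (array([ 0.5142,  0.1525, -0.1908, -0.0017]), np.float64(0.5252480745551559))
pile (array([ 0.5139,  0.1521, -0.2067]), np.float64(0.5242173324394045))
s heater 6275
t heater 6443
```

View pics/m.png

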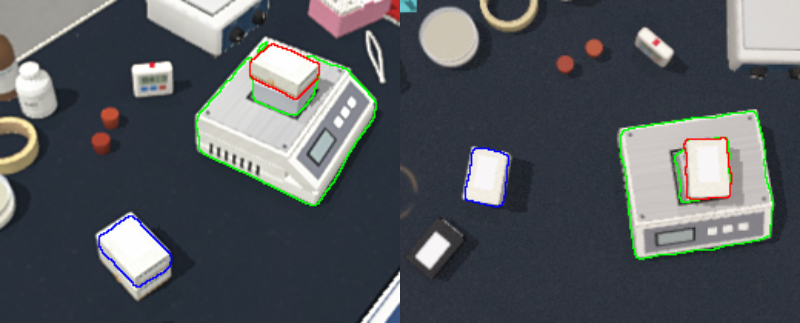

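```bash
cat >> h.py <<'E'
def heat(v):
    x,y,yaw,h=v; c,s=np.cos(yaw),np.sin(yaw)
    L=[(a,b,z) for b in(-.105,.105) for a,z in((-.062,.086),(.085,.086),(.085,.004),(-.113,.004),(-.113,h))]
    return [[x+c*a-s*b,y+s*a+c*b,z] for a,b,z in L]
def fitheat(obs,x0):
    f=lambda v:sum(np.abs(sil(p,[heat(v)])-m).sum()/m.sum() for p,m in obs)
    a=np.array(x0,float);sx=np.vstack([a]+[a+np.eye(4)[i]*[.01,.01,.1,.02][i] for i in range(4)])
    r=minimize(f,a,method="Nelder-Mead",options=dict(initial_simplex=sx,xatol=1e-4,fatol=1e-4,maxiter=300));return r.x,r.fun
def white(p,uv,w=32,th=105):
    m=p["frame"].min(2)>th; o=np.zeros_like(m); u,v=map(int,uv); o[v-w:v+w,u-w:u+w]=m[v-w:v+w,u-w:u+w]
    n,l,st,_=cv2.connectedComponentsWithStats(o.astype(np.uint8)); k=1+np.argmax(st[1:,4])
    c=cv2.findContours((l==k).astype(np.uint8),cv2.RETR_EXTERNAL,cv2.CHAIN_APPROX_NONE)[0][0]
    return cv2.drawContours(np.zeros((400,640),np.uint8),[c],-1,1,-1)>0
E
python3 - <<'E'
from h import *
np.set_printoptions(precision=4,suppress=True)
s=robot.get_image("scene");t=robot.get_image("top")
for th in(70,100):
    ws,wt=white(s,(287,278),th=th),white(t,(257,225),th=th); print(ws.sum(),wt.sum())
    print(fitbox([(s,ws),(t,wt)],(.514,.152,-.2,0),.082,.056,.06), fitbox([(s,ws),(t,wt)],(.514,.152,-.2),.082,.056,.06,0), fitbox([(t,wt)],(.514,.152,-.2),.082,.056,.06,0))
hs=near(s,"heater",(380,215),60)|near(s,"slide_box_3",(385,153));ht=near(t,"heater",(391,230),60)
w=onz(t,(393.5,222.3),.086);print("well",w)
def mk(m):return m
# remove the box above the outline in scene: ignore by only using top for check
print("top",fitheat([(t,ht)],(w[0],w[1],.1,.05)))
# both: add block+box to scene model
def f(v):
    A=sil(t,[heat(v)]);B=sil(s,[heat(v),boxc(.5233,-.1721,.114,.055,.082,.056,.03)])
    return np.abs(A-ht).sum()/ht.sum()+np.abs(B-hs).sum()/hs.sum()
a=np.array((w[0],w[1],.1,.05));sx=np.vstack([a]+[a+np.eye(4)[i]*[.01,.01,.1,.02][i] for i in range(4)])
r=minimize(f,a,method="Nelder-Mead",options=dict(initial_simplex=sx,xatol=1e-4,fatol=1e-4));print("both",r.x,r.fun)
E
```

```text
1793 980
(array([ 0.515 ,  0.1527, -0.1533,  0.0041]), np.float64(0.07691803157403508)) (array([ 0.5155,  0.1525, -0.1443]), np.float64(0.10453617099377398)) (array([ 0.5142,  0.1527, -0.1526]), np.float64(0.037372448979591834))
1739 944
(array([ 0.5145,  0.1529, -0.1468,  0.0037]), np.float64(0.08185215817828287)) (array([ 0.5151,  0.1522, -0.1484]), np.float64(0.10676472908402451)) (array([ 0.5143,  0.1533, -0.1608]), np.float64(0.03555349576271186))
well [ 0.5188 -0.1696  0.086 ]
top (array([ 0.5167, -0.1705,  0.1473,  0.0182]), np.float64(0.23477226641709562))
both [ 0.5179 -0.1705  0.1525  0.031 ] 0.36424949859757155
```

```bash
cat >> h.py <<'E'
from scipy.spatial.transform import Rotation as Ro
def Rt(yaw,roll=0):
    # tool down, x at yaw (deg); roll about that x axis (deg): + raises the +y(left) side
    return Ro.from_euler("z",yaw,degrees=True)*Ro.from_euler("x",roll,degrees=True)*Ro.from_euler("x",180,degrees=True)
def go(pos,yaw,roll=0,base=None):
    s=robot.state(); p,R=(s["tool_pos"],Ro.from_matrix(s["orientation"])) if base is None else base
    print("shift",np.round(R.inv().apply(np.array(pos)-p)/.25,4),"turn",np.round((R.inv()*Rt(yaw,roll)).as_rotvec()/np.pi,4))
E
python3 - <<'E'
from h import *
go((.36,-.39,.231),3.2);go((.523,-.172,.231),3.2)
E
```

```text
shift [ 0.8765 -0.6664  0.0014] turn [ 0.    -0.     0.084]
shift [ 1.7696e+00 -1.2892e+00  1.3000e-03] turn [ 0.    -0.     0.084]
```

```bash
python3 -m jog '[[[0.885,-0.645,0],[0,0,0.084],1],[[0.885,-0.645,0],[0,0,0.084],1],[[0.885,-0.645,0],[0,0,0.084],1],[[0.885,-0.645,0],[0,0,0.084],1],[[0.885,-0.645,0],[0,0,0.084],1],[[0.885,-0.645,0],[0,0,0.084],1],[[0.885,-0.645,0],[0,0,0.084],1]]' 30
python3 -c "
from h import *
go((.523,-.172,.18),3.2);go((.523,-.172,.119),3.2)"
```

```text
clock: 2.45
tool_pos: [0.3673, -0.3902, 0.2316]
orientation: [[0.998, 0.064, 0.002], [0.064, -0.998, 0.001], [0.002, -0.001, -1.0]]
contact_force: [0.1, -0.3, -0.9]
gripper_width: 0.0852
gripper_force: 0.0
shift [ 0.6774 -0.8307  0.2088] turn [-0.0004 -0.0006  0.0027]
shift [ 0.677  -0.8304  0.4528] turn [-0.0004 -0.0006  0.0027]
```

```bash
python3 -m jog '[[[0.677,-0.83,0.1],[0,0,0],1],[[0.677,-0.83,0.1],[0,0,0],1],[[0.677,-0.83,0.1],[0,0,0],1],[[0.677,-0.83,0.1],[0,0,0],1],[[0.677,-0.83,0.1],[0,0,0],1],[[0.677,-0.83,0.1],[0,0,0],1],[[0.677,-0.83,0.1],[0,0,0],1],[[0.677,-0.83,0.1],[0,0,0],1],[[0.677,-0.83,0.1],[0,0,0],1]]'
python3 - <<'E'
from h import *
t=robot.get_image("top");s=robot.get_image("scene")
go((.523,-.172,.119),3.2)
st=robot.state();print(st["tool_pos"],st["joints"])
R=np.array(st["orientation"]);p=np.array(st["tool_pos"])
o=[]
for im,(u,v) in((t,(400,215)),(s,(385,150))):
    f=im["frame"][:,:,::-1].copy()
    for q in proj(im,[p,p+R[:,1]*.04,p-R[:,1]*.04]):cv2.circle(f,(int(q[0]),int(q[1])),2,(0,0,255),-1)
    o.append(cv2.resize(f[v-75:v+75,u-100:u+100],(400,300),interpolation=cv2.INTER_CUBIC))
cv2.imwrite("pics/hov.png",cv2.hconcat(o))
E
```

```text
clock: 3.35
tool_pos: [0.52, -0.1805, 0.2063]
orientation: [[0.999, 0.052, -0.001], [0.052, -0.999, -0.001], [-0.001, 0.001, -1.0]]
contact_force: [-1.1, 0.2, 0.5]
gripper_width: 0.0857
gripper_force: 0.0
shift [ 0.0131 -0.0317  0.3497] turn [ 0.0003  0.0001 -0.0011]
[ 0.5201657  -0.18001036  0.20643413] [ 24.84719844  14.18958076 -12.13766629 103.28669426   3.38315429
  62.86597205 -75.47792481]
```

View pics/hov.png

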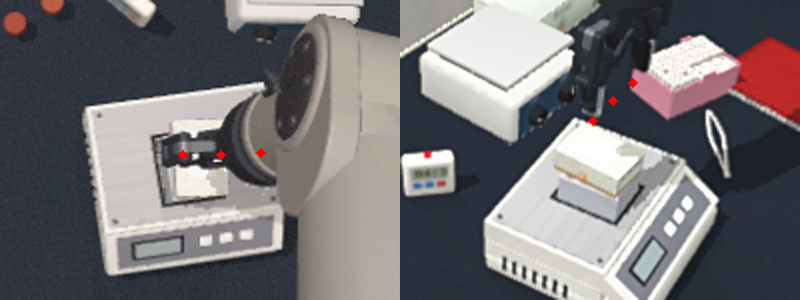

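```bash
python3 -m jog '[[[0.013,-0.032,0.2],[0,0,-0.001],1],[[0.013,-0.032,0.3],[0,0,-0.001],1],[[0.013,-0.032,0.36],[0,0,-0.001],1],[[0.013,-0.032,0.36],[0,0,-0.001],1],[[0.013,-0.032,0.36],[0,0,-0.001],1]]'
python3 -c "
from h import *
go((.523,-.172,.116),3.2)"
```

```text
clock: 3.95
tool_pos: [0.5239, -0.1706, 0.1168]
orientation: [[0.998, 0.058, 0.001], [0.058, -0.998, -0.001], [0.0, 0.001, -1.0]]
contact_force: [-0.2, -0.3, -0.3]
gripper_width: 0.0856
gripper_force: 0.0
shift [-0.0039  0.0053  0.0033] turn [ 0.0002 -0.0002  0.0005]
```

Close gently and lift.

```bash
python3 -m jog '[[[0,0.004,0],[0,0,0],0.6],[[0,0.004,0],[0,0,0],0.6],[[0,0.004,0],[0,0,0],0.5],[[0,0.004,0],[0,0,0],0.5],[[0,0.004,0],[0,0,0],0.5],[[0,0.004,0],[0,0,0],0.5],[[0,0.004,0],[0,0,0],0.5],[[0,0.004,-0.04],[0,0,0],0.5],[[0,0.004,-0.15],[0,0,0],0.5],[[0,0.004,-0.3],[0,0,0],0.5],[[0,0.004,-0.3],[0,0,0],0.5],[[0,0.004,-0.3],[0,0,0],0.5]]' 30
python3 -c "
from h import *
s=robot.state();print(s['clock'],s['joints'])
go((.5145,.1527,.191),-8.6);go((.5145,-.01,.191),-2)"
```

```text
clock: 5.15
tool_pos: [0.524, -0.1705, 0.192]
orientation: [[0.998, 0.059, 0.001], [0.059, -0.998, -0.001], [0.001, 0.001, -1.0]]
contact_force: [-0.1, -0.2, -2.9]
gripper_width: 0.0556
gripper_force: 32.8
5.15 [ 24.13761322  15.01636073 -12.57473138 104.19941305   3.71202531
  61.11095469 -76.41545466]
shift [ 0.0385 -1.293   0.0032] turn [ 0.0001 -0.0004  0.0666]
shift [-0.     -0.6433  0.0035] turn [ 0.0002 -0.0004  0.03  ]
```

```bash
python3 -m jog '[[[0,-0.2,0],[0,0,0.03],0.5],[[0,-0.4,0],[0,0,0.03],0.5],[[0,-0.65,0],[0,0,0.03],0.5],[[0,-0.65,0],[0,0,0.03],0.5],[[0.02,-0.85,0],[0,0,0.067],0.5],[[0.03,-1,0],[0,0,0.067],0.5],[[0.03,-1,0],[0,0,0.067],0.5],[[0.03,-1,0],[0,0,0.067],0.5]]'
python3 -c "
from h import *
go((.5145,.1527,.15),-8.6)"
```

```text
clock: 5.95
tool_pos: [0.5154, 0.0798, 0.1898]
orientation: [[0.989, -0.148, -0.003], [-0.148, -0.989, -0.001], [-0.003, 0.001, -1.0]]
contact_force: [-0.9, -0.4, -1.9]
gripper_width: 0.0554
gripper_force: 33.0
shift [-0.0461 -0.2879  0.1588] turn [0.0005 0.001  0.0005]
```

```bash
python3 -m jog '[[[-0.046,-0.15,0],[0,0,0],0.5],[[-0.046,-0.288,0.1],[0,0,0],0.5],[[-0.046,-0.288,0.25],[0,0,0],0.5],[[-0.046,-0.288,0.32],[0,0,0],0.5],[[-0.046,-0.288,0.32],[0,0,0],0.5],[[-0.046,-0.288,0.32],[0,0,0],0.5],[[-0.046,-0.288,0.32],[0,0,0],0.5]]'
python3 - <<'E'
from h import *
np.set_printoptions(precision=4,suppress=True)
t=robot.get_image("top");s=robot.get_image("scene")
st=robot.state();print(st["tool_pos"],st["clock"])
go((.5145,.1527,.063),-8.6)
p=np.array(st["tool_pos"]);R=np.array(st["orientation"])
o=[]
yaw=np.arctan2(R[1,0],R[0,0])
for im,z in((t,.03),(s,.03)):
    f=im["frame"][:,:,::-1].copy();u,v=map(int,proj(im,[p-[0,0,.03]])[0])
    o.append((f[max(0,v-60):v+60,u-80:u+80]).copy())
    g=f.copy()
    o[-1]=cv2.resize(o[-1],(400,300),interpolation=cv2.INTER_CUBIC)
cv2.imwrite("pics/hov2.png",cv2.hconcat(o))
cv2.imwrite("pics/scene2.png",s["frame"][:,:,::-1]);cv2.imwrite("pics/top2.png",t["frame"][:,:,::-1])
for n,im in(("t",t),("s",s)):
    for l in("slide_box_3","well","grip_l","block"):
        print(n,l,[(np.round(r["location"],1).tolist(),round(r["score"],2)) for r in robot.pinpoint(im,l)][:5])
E
```

```text
clock: 6.65
tool_pos: [0.5174, 0.1516, 0.1124]
orientation: [[0.988, -0.152, 0.002], [-0.152, -0.988, 0.0], [0.002, -0.001, -1.0]]
contact_force: [0.4, 1.0, -1.4]
gripper_width: 0.0554
gripper_force: 33.0
[0.5173 0.1521 0.1126] 6.75
shift [-0.0119 -0.0007  0.1986] turn [-0.0003 -0.0008 -0.0007]
t slide_box_3 [([250.4, 219.1], 0.7), ([258.0, 228.2], 0.47), ([261.3, 223.8], 0.35)]
t well [([395.3, 222.7], 0.97)]
t grip_l [([381.4, 229.5], 0.94), ([406.3, 219.1], 0.67)]
t block [([391.0, 224.9], 0.75)]
s slide_box_3 [([284.8, 251.9], 0.9), ([301.7, 349.4], 0.81), ([287.9, 275.9], 0.79), ([286.1, 283.5], 0.76)]
s well [([382.8, 174.5], 0.75)]
s grip_l [([378.6, 182.5], 0.97), ([389.2, 164.2], 0.81), ([287.9, 281.8], 0.44), ([377.7, 199.1], 0.17)]
s block [([382.1, 180.5], 0.69), ([286.1, 275.3], 0.47)]
```

View pics/hov2.png

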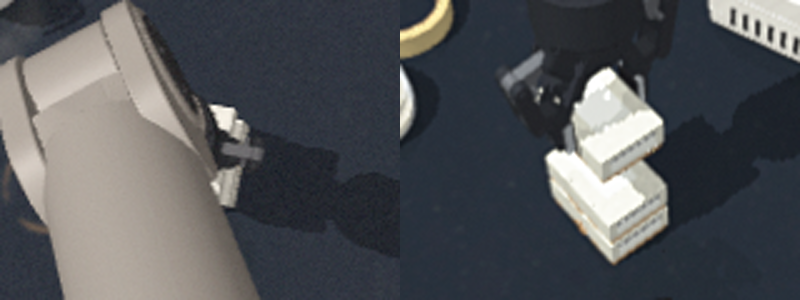

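```bash
python3 -m jog '[[[-0.009,-0.001,0.1],[0,0,0],0.5],[[-0.009,-0.001,0.16],[0,0,0],0.5],[[-0.009,-0.001,0.186],[0,0,0],0.5],[[-0.009,-0.001,0.186],[0,0,0],0.5],[[-0.009,-0.001,0.186],[0,0,0],0.5]]'
python3 - <<'E'
from h import *
np.set_printoptions(precision=4,suppress=True)
t=robot.get_image("top");s=robot.get_image("scene")
st=robot.state();print(st["tool_pos"],st["clock"])
go((.515,.1527,.062),-8.6)
o=[]
for im,(u,v) in((s,(290,272)),):
    f=im["frame"][:,:,::-1]
    o.append(cv2.resize(f[v-40:v+50,u-60:u+60],(800,600),interpolation=cv2.INTER_CUBIC))
cv2.imwrite("pics/low.png",o[0])
# heater / block from the now clear view
hs,ht=near(s,"heater",(380,215),60),near(t,"heater",(391,230),60)
bs,bt=near(s,"block",(382,178),25),near(t,"block",(391,224),25)
print([m.sum() for m in(hs,ht,bs,bt)])
fill=lambda m:cv2.drawContours(np.zeros((400,640),np.uint8),cv2.findContours(m.astype(np.uint8),cv2.RETR_EXTERNAL,cv2.CHAIN_APPROX_NONE)[0],-1,1,-1)>0
print("heat top",fitheat([(t,fill(ht|bt))],(.518,-.17,.15,.03)))
print("block t",fitbox([(t,bt)],(.518,-.17,.15),.072,.056,.028,.086))
print("block s",fitbox([(s,bs)],(.518,-.17,.15),.072,.056,.028,.086))
print("block both",fitbox([(s,bs),(t,bt)],(.518,-.17,.15,.086),.072,.056,.028))
G={}
for n,im in(("t",t),("s",s)):
    G[n]={l:[r["location"] for r in robot.pinpoint(im,l)] for l in("well","grip_l")}
    print(n,G[n])
print("well",tri(s,G["s"]["well"][0],t,G["t"]["well"][0]))
E
```

```text
clock: 7.65
tool_pos: [0.5145, 0.1531, 0.0651]
orientation: [[0.989, -0.151, 0.001], [-0.151, -0.989, 0.0], [0.001, -0.0, -1.0]]
contact_force: [-0.4, -0.4, -2.1]
gripper_width: 0.0557
gripper_force: 33.3
[0.5145 0.1531 0.0652] 7.75
shift [0.0024 0.0011 0.0128] turn [-0.0001 -0.0003 -0.0004]
[np.int64(6957), np.int64(6837), np.int64(915), np.int64(940)]
heat top (array([ 0.5169, -0.1699,  0.1523,  0.0241]), np.float64(0.021846064814814815))
block t (array([ 0.5171, -0.168 ,  0.1454]), np.float64(0.06230053191489362))
block s (array([ 0.5173, -0.1658,  0.1993]), np.float64(0.07547814207650273))
block both (array([ 0.5181, -0.1678,  0.1627,  0.0848]), np.float64(0.14720163353098475))
t {'well': [[392.7, 221.8], [254.8, 223.2]], 'grip_l': [[406.6, 219.6], [381.3, 227.6], [362.6, 142.7]]}
s {'well': [[381.8, 173.8], [382.6, 180.5]], 'grip_l': [[379.5, 178.1], [393.3, 164.1], [385.0, 180.8]]}
well (array([ 0.5214, -0.1696,  0.0748]), np.float64(0.0013565392859705768))
```

View pics/low.png

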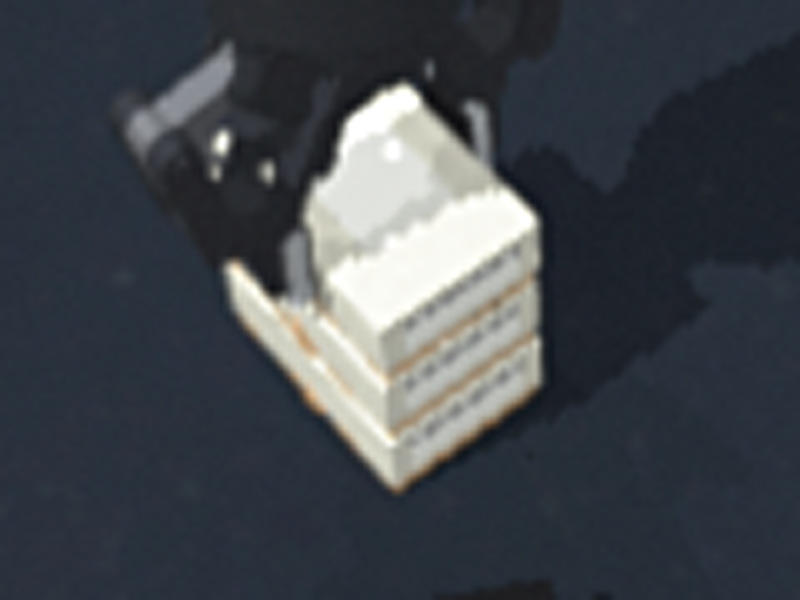

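```bash
python3 -m jog '[[[0.002,0.001,0.006],[0,0,0],0.5],[[0.002,0.001,0.011],[0,0,0],0.5],[[0.002,0.001,0.011],[0,0,0],0.5]]'
```

```text
clock: 8.45
tool_pos: [0.5145, 0.1527, 0.0636]
orientation: [[0.989, -0.151, 0.0], [-0.151, -0.989, -0.001], [0.0, 0.001, -1.0]]
contact_force: [-3.4, -0.1, 10.8]
gripper_width: 0.0557
gripper_force: 34.7
```

```bash
python3 -m jog '[[[0,0,-0.004],[0,0,0],0.5],[[0,0,-0.004],[0,0,0],0.75],[[0,0,-0.004],[0,0,0],1],[[0,0,-0.004],[0,0,0],1],[[0,0,-0.004],[0,0,0],1],[[0,0,-0.004],[0,0,0],1],[[0,0,-0.15],[0,0,0],1],[[0,0,-0.35],[0,0,0],1],[[0,0,-0.5],[0,0,0],1],[[0,0,-0.5],[0,0,0],1]]'
python3 -c "
from h import *
go((.5169,-.02,.186),8.6)"
```

```text
clock: 9.45
tool_pos: [0.5183, 0.1542, 0.1929]
orientation: [[0.988, -0.151, 0.011], [-0.151, -0.989, 0.003], [0.011, -0.005, -1.0]]
contact_force: [0.4, 0.1, 0.8]
gripper_width: 0.0853
gripper_force: 0.0
shift [0.0995 0.6899 0.0255] turn [-0.001  -0.0037 -0.096 ]
```

```bash
python3 -m jog '[[[0.05,0.3,0],[0,0,-0.05],1],[[0.1,0.69,0],[0,0,-0.096],1],[[0.1,0.69,0],[0,0,-0.096],1],[[0.1,0.69,0],[0,0,-0.096],1],[[0.1,0.69,0],[0,0,-0.096],1],[[0.1,0.69,0],[0,0,-0.096],1]]'
python3 - <<'E'
from h import *
np.set_printoptions(precision=4,suppress=True)
t=robot.get_image("top");s=robot.get_image("scene")
ws,wt=white(s,(287,265),w=38,th=85),white(t,(256,224),th=85); print(ws.sum(),wt.sum())
print("pile3",fitbox([(s,ws),(t,wt)],(.5145,.1527,-.15,0),.082,.056,.09),fitbox([(t,wt)],(.514,.152,-.15),.082,.056,.09,0))
hs,ht=near(s,"heater",(380,215),60),near(t,"heater",(391,230),60)
bs,bt=near(s,"block",(382,178),25),near(t,"block",(391,224),25)
print([m.sum() for m in(hs,ht,bs,bt)])
fill=lambda m:cv2.drawContours(np.zeros((400,640),np.uint8),cv2.findContours(m.astype(np.uint8),cv2.RETR_EXTERNAL,cv2.CHAIN_APPROX_NONE)[0],-1,1,-1)>0
print("heat top",fitheat([(t,fill(ht|bt))],(.518,-.17,.15,.03)))
def f(v):
    b=boxc(v[0],v[1],.086,v[2],.072,.056,.028)
    return sum(np.abs(sil(p,[heat(v),b])-m).sum()/m.sum() for p,m in((t,fill(ht|bt)),(s,fill(hs|bs))))
a=np.array((.517,-.17,.15,.03));sx=np.vstack([a]+[a+np.eye(4)[i]*[.01,.01,.1,.02][i] for i in range(4)])
r=minimize(f,a,method="Nelder-Mead",options=dict(initial_simplex=sx,xatol=1e-4,fatol=1e-4));print("heater both",r.x,r.fun)
print("block both",fitbox([(s,bs),(t,bt)],(.518,-.17,.15,.086),.072,.056,.028))
W=[robot.pinpoint(p,"well")[0]["location"] for p in(s,t)]
print("well",tri(s,W[0],t,W[1]))
f=[cv2.resize(s["frame"][225:315,230:350,::-1],(400,300),interpolation=cv2.INTER_CUBIC)]
g=s["frame"][:,:,::-1].copy()
g[cv2.morphologyEx(bs.astype(np.uint8),cv2.MORPH_GRADIENT,np.ones((2,2)))>0]=(0,0,255)
f.append(cv2.resize(g[135:225,320:440],(400,300),interpolation=cv2.INTER_CUBIC))
g=t["frame"][:,:,::-1].copy()
g[cv2.morphologyEx(bt.astype(np.uint8),cv2.MORPH_GRADIENT,np.ones((2,2)))>0]=(0,0,255)
f2=[cv2.resize(x,(400,300),interpolation=cv2.INTER_CUBIC) for x in(t["frame"][180:270,200:320,::-1],g[180:270,330:450])]
cv2.imwrite("pics/chk.png",cv2.vconcat([cv2.hconcat(f),cv2.hconcat(f2)]))
st=robot.state();print(st["clock"],st["tool_pos"])
E
```

```text
clock: 10.05
tool_pos: [0.5126, -0.0225, 0.1862]
orientation: [[0.989, 0.147, -0.001], [0.147, -0.989, 0.0], [-0.001, -0.0, -1.0]]
contact_force: [0.0, -0.2, -0.3]
gripper_width: 0.0852
gripper_force: 0.0
2199 1083
pile3 (array([ 0.5131,  0.1527, -0.152 ,  0.0035]), np.float64(0.08851259512319248)) (array([ 0.5125,  0.1527, -0.1538]), np.float64(0.03208679593721145))
[np.int64(6733), np.int64(3352), np.int64(994), np.int64(540)]
heat top (array([ 0.5136, -0.1812,  0.2385,  0.0027]), np.float64(1.0324428719813035))
heater both [ 0.5176 -0.1735  0.1503  0.0154] 1.1205213573290373
block both (array([ 0.5187, -0.1723,  0.1741,  0.0808]), np.float64(0.799325350249646))Traceback (most recent call last):
  File "<stdin>", line 17, in <module>
IndexError: list index out of range
```

```bash
cat >> h.py <<'E'
def pose(a,b,H,y0=0.):
    "tool pose in heater frame (well mouth) for +y edge risen a, -y edge risen b (mm); H = TCP above block underside"
    th=np.arcsin((a-b)/56); h=(a+b)/2; B=np.array([0,(23.5-h)*np.tan(th)+y0,-30+h])
    return (B+H*np.array([0,-np.sin(th),np.cos(th)]))/1000, Rt(0,np.degrees(th))
def rock(A,Bs,n,H):
    p0,R0=pose(*A,H)
    for k in range(1,n+1):
        f=k/n; p,R=pose(A[0]+(Bs[0]-A[0])*f,A[1]+(Bs[1]-A[1])*f,H)
        print(np.round(R0.inv().apply(p-p0)/.25,3).tolist(),np.round((R0.inv()*R).as_rotvec()/np.pi,4).tolist())
E
python3 -c "
from h import *
go((.5172,-.169,.15),8.6)
go((.5172,-.169,.0905),8.6)"
```

```text
shift [-0.0736  0.5883  0.148 ] turn [-0.     -0.      0.0006]
shift [-0.0736  0.5883  0.386 ] turn [-0.     -0.      0.0006]
```

```bash
python3 -m jog '[[[-0.04,0.3,0],[0,0,0],1],[[-0.074,0.588,0],[0,0,0],1],[[-0.074,0.588,0],[0,0,0],1],[[-0.074,0.588,0.12],[0,0,0],1],[[-0.074,0.588,0.148],[0,0,0],1],[[-0.074,0.588,0.148],[0,0,0],1],[[-0.074,0.588,0.148],[0,0,0],1]]'
python3 -c "
from h import *
go((.5172,-.169,.0905),8.6);print(robot.state()['joints'])"
```

```text
clock: 11.15
tool_pos: [0.5175, -0.168, 0.1506]
orientation: [[0.988, 0.153, 0.001], [0.153, -0.988, 0.0], [0.001, -0.0, -1.0]]
contact_force: [0.9, 1.1, 0.5]
gripper_width: 0.0852
gripper_force: 0.0
shift [-0.002   0.0036  0.2406] turn [-0.0001 -0.0002  0.001 ]
[ 25.05378061  16.91288258 -13.80804149 107.55251469   4.76181154
  56.05294536 -72.05820008]
```

Descend and close lightly first, to feel the centring.

```bash
python3 -m jog '[[[-0.002,0.004,0.12],[0,0,0],1],[[-0.002,0.004,0.2],[0,0,0],1],[[-0.002,0.004,0.24],[0,0,0],1],[[-0.002,0.004,0.24],[0,0,0],1],[[-0.002,0.004,0.24],[0,0,0],1],[[-0.002,0.004,0.24],[0,0,0],0.5],[[-0.002,0.004,0.24],[0,0,0],0.5],[[-0.002,0.004,0.24],[0,0,0],0.5],[[-0.002,0.004,0.24],[0,0,0],0.5],[[-0.002,0.004,0.24],[0,0,0],0.5],[[-0.002,0.004,0.24],[0,0,0],0.5]]' 25
python3 -c "
from h import *
go((.5172,-.169,.0905),8.6);s=robot.state();print(s['contact_force'],s['ft_torque'])"
```

```text
clock: 12.25
tool_pos: [0.5171, -0.1693, 0.0914]
orientation: [[0.989, 0.15, 0.001], [0.15, -0.989, 0.002], [0.001, -0.001, -1.0]]
contact_force: [-1.9, 2.5, 5.0]
gripper_width: 0.0553
gripper_force: 28.0
shift [ 0.0004 -0.0013  0.0035] turn [-0.0005 -0.0004  0.0001]
[-1.89988626  2.5251245   4.99893736] [ 0.83999913  0.38247442 -0.10636816]
```

```bash
python3 -m jog '[[[0,0,0],[0,0,0],0.4],[[0,0,0],[0,0,0],0.4],[[0,0,0],[0,0,0],0.4]]' 100
python3 -c "
from h import *
for A,B,n in (((0,0),(7,0),5),((7,0),(7,14),8),((7,14),(21,14),8),((21,14),(21,28),8),((21,28),(36,36),6)):
  print(A,B);rock(A,B,n,35)"
```

```text
clock: 12.55
tool_pos: [0.5172, -0.1694, 0.0919]
orientation: [[0.989, 0.15, 0.001], [0.15, -0.989, 0.002], [0.001, -0.001, -1.0]]
contact_force: [-2.7, 3.9, 7.9]
gripper_width: 0.0541
gripper_force: 106.3
(0, 0) (7, 0)
[0.0, 0.001, -0.003] [0.008, 0.0, 0.0]
[0.0, 0.003, -0.005] [0.0159, 0.0, 0.0]
[0.0, 0.004, -0.008] [0.0239, 0.0, 0.0]
[0.0, 0.006, -0.01] [0.0319, 0.0, 0.0]
[0.0, 0.007, -0.013] [0.0399, 0.0, 0.0]
(7, 0) (7, 14)
[0.0, -0.002, -0.004] [-0.01, 0.0, 0.0]
[0.0, -0.004, -0.007] [-0.02, 0.0, 0.0]
[0.0, -0.007, -0.011] [-0.0299, 0.0, 0.0]
[0.0, -0.009, -0.014] [-0.0399, 0.0, 0.0]
[0.0, -0.012, -0.017] [-0.0498, 0.0, 0.0]
[0.0, -0.015, -0.02] [-0.0598, 0.0, 0.0]
[0.0, -0.018, -0.023] [-0.0698, 0.0, 0.0]
[0.0, -0.022, -0.025] [-0.0798, 0.0, 0.0]
(7, 14) (21, 14)
[0.0, 0.003, -0.004] [0.01, 0.0, 0.0]
[0.0, 0.006, -0.007] [0.02, 0.0, 0.0]
[0.0, 0.009, -0.01] [0.0299, 0.0, 0.0]
[0.0, 0.013, -0.014] [0.0399, 0.0, 0.0]
[0.0, 0.016, -0.017] [0.0498, 0.0, 0.0]
[0.0, 0.02, -0.019] [0.0598, 0.0, 0.0]
[0.0, 0.024, -0.022] [0.0698, 0.0, 0.0]
[0.0, 0.029, -0.025] [0.0798, 0.0, 0.0]
(21, 14) (21, 28)
[0.0, -0.004, -0.004] [-0.01, 0.0, 0.0]
[0.0, -0.008, -0.007] [-0.02, 0.0, 0.0]
[0.0, -0.012, -0.01] [-0.0299, 0.0, 0.0]
[0.0, -0.016, -0.013] [-0.0399, 0.0, 0.0]
[0.0, -0.021, -0.016] [-0.0498, 0.0, 0.0]
[0.0, -0.026, -0.019] [-0.0598, 0.0, 0.0]
[0.0, -0.031, -0.021] [-0.0698, 0.0, 0.0]
[0.0, -0.036, -0.024] [-0.0798, 0.0, 0.0]
(21, 28) (36, 36)
[0.0, 0.003, -0.008] [0.0067, 0.0, 0.0]
[0.0, 0.007, -0.015] [0.0133, 0.0, 0.0]
[0.0, 0.01, -0.023] [0.02, 0.0, 0.0]
[0.0, 0.015, -0.03] [0.0266, 0.0, 0.0]
[0.0, 0.019, -0.037] [0.0333, 0.0, 0.0]
[0.0, 0.024, -0.044] [0.0399, 0.0, 0.0]
```

```bash
cat >> h.py <<'E'
def ab(ref=(.5172,-.1694,.0919),H=35.9):
    s=robot.state(); T=Rt(8.65); R=T.inv()*Ro.from_matrix(s["orientation"])   # in tool axes of the level pose
    th=R.as_rotvec()[0]; d=T.apply(np.array(s["tool_pos"])-ref,inverse=True)*1000
    y,z=-d[1],-d[2]+H     # TCP in block-start frame (y left, z up, from underside)
    by,bz=y+H*np.sin(th),z-H*np.cos(th)
    print("t %.2f roll %.2f  a %.1f b %.1f  bottom y %.1f x %.1f"%(s["clock"],np.degrees(th),bz+28*np.sin(th),bz-28*np.sin(th),by,d[0]),"F",np.round(T.apply(s["contact_force"],inverse=True)*[1,-1,-1],1),"grip",round(s["gripper_force"],0))
E
python3 -m jog '[[[0,0.001,-0.003],[0.008,0,0],0.4],[[0,0.003,-0.005],[0.016,0,0],0.4],[[0,0.004,-0.008],[0.024,0,0],0.4],[[0,0.006,-0.01],[0.032,0,0],0.4],[[0,0.007,-0.013],[0.04,0,0],0.4],[[0,0.007,-0.013],[0.04,0,0],0.4],[[0,0.007,-0.013],[0.04,0,0],0.4]]'
python3 -c "
from h import *
ab()"
```

```text
clock: 13.25
tool_pos: [0.5176, -0.1718, 0.0949]
orientation: [[0.989, 0.149, -0.017], [0.15, -0.981, 0.125], [0.002, -0.126, -0.992]]
contact_force: [-2.1, 3.0, 7.2]
gripper_width: 0.0539
gripper_force: 106.2
t 13.25 roll 7.23  a 6.8 b -0.3  bottom y 2.0 x 0.0 F [-1.6  3.3  7.2] grip 106.0
```

```bash
python3 -m jog '[[[0,-0.002,-0.004],[-0.01,0,0],0.4],[[0,-0.004,-0.007],[-0.02,0,0],0.4],[[0,-0.007,-0.011],[-0.03,0,0],0.4],[[0,-0.009,-0.014],[-0.04,0,0],0.4],[[0,-0.012,-0.017],[-0.05,0,0],0.4],[[0,-0.015,-0.02],[-0.06,0,0],0.4],[[0,-0.018,-0.023],[-0.07,0,0],0.4],[[0,-0.022,-0.025],[-0.08,0,0],0.4],[[0,-0.022,-0.025],[-0.08,0,0],0.4],[[0,-0.022,-0.025],[-0.08,0,0],0.4]]'
python3 - <<'E'
from h import *
ab()
s=robot.get_image("scene")
cv2.imwrite("pics/r2.png",cv2.resize(s["frame"][120:255,300:480,::-1],(800,600),interpolation=cv2.INTER_CUBIC))
E
```

```text
clock: 14.25
tool_pos: [0.5166, -0.1667, 0.0997]
orientation: [[0.989, 0.149, 0.02], [0.15, -0.981, -0.122], [0.001, 0.123, -0.992]]
contact_force: [4.0, 3.6, -7.8]
gripper_width: 0.0537
gripper_force: 107.1
t 14.25 roll -7.08  a 4.6 b 11.5  bottom y -1.7 x -0.2 F [ 4.5  3.  -7.8] grip 107.0
```

View pics/r2.png

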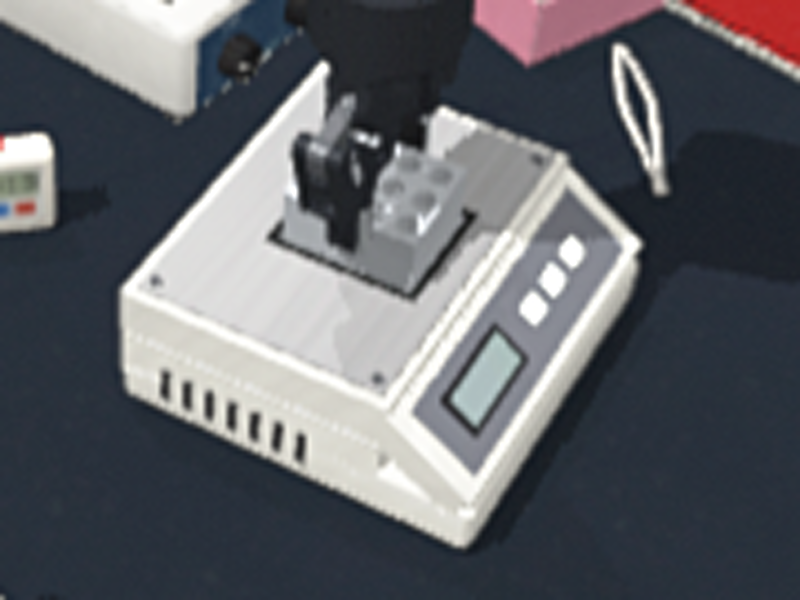

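```bash
python3 -m jog '[[[0,0.003,-0.004],[0.01,0,0],0.4],[[0,0.006,-0.007],[0.02,0,0],0.4],[[0,0.009,-0.01],[0.03,0,0],0.4],[[0,0.013,-0.014],[0.04,0,0],0.4],[[0,0.016,-0.017],[0.05,0,0],0.4],[[0,0.02,-0.019],[0.06,0,0],0.4],[[0,0.024,-0.022],[0.07,0,0],0.4],[[0,0.029,-0.025],[0.08,0,0],0.4],[[0,0.029,-0.025],[0.08,0,0],0.4],[[0,0.029,-0.025],[0.08,0,0],0.4]]'
python3 -c "
from h import *
ab()"
```

```text
clock: 15.3
tool_pos: [0.5172, -0.1732, 0.1067]
orientation: [[0.989, 0.149, -0.019], [0.15, -0.98, 0.126], [0.0, -0.128, -0.992]]
contact_force: [3.8, 4.1, -6.7]
gripper_width: 0.0539
gripper_force: 107.8
t 15.30 roll 7.35  a 18.7 b 11.6  bottom y 0.8 x -0.6 F [ 4.4  3.5 -6.7] grip 108.0
```

```bash
python3 -m jog '[[[0,-0.004,-0.004],[-0.01,0,0],0.4],[[0,-0.008,-0.007],[-0.02,0,0],0.4],[[0,-0.012,-0.01],[-0.03,0,0],0.4],[[0,-0.016,-0.013],[-0.04,0,0],0.4],[[0,-0.021,-0.016],[-0.05,0,0],0.4],[[0,-0.026,-0.019],[-0.06,0,0],0.4],[[0,-0.031,-0.021],[-0.07,0,0],0.4],[[0,-0.036,-0.024],[-0.08,0,0],0.4],[[0,-0.036,-0.024],[-0.08,0,0],0.4],[[0,-0.036,-0.024],[-0.08,0,0],0.4]]'
python3 -c "
from h import *
ab()
rock((21,28),(34,28),6,35)"
```

```text
clock: 16.3
tool_pos: [0.516, -0.1665, 0.1146]
orientation: [[0.989, 0.149, 0.019], [0.15, -0.981, -0.123], [0.0, 0.125, -0.992]]
contact_force: [2.6, 4.1, -3.5]
gripper_width: 0.0542
gripper_force: 108.8
t 16.30 roll -7.18  a 19.5 b 26.5  bottom y -1.5 x -0.8 F [ 3.2  3.6 -3.5] grip 109.0
[0.0, 0.006, -0.004] [0.0124, 0.0, 0.0]
[0.0, 0.012, -0.008] [0.0247, 0.0, 0.0]
[0.0, 0.018, -0.012] [0.0371, 0.0, 0.0]
[0.0, 0.025, -0.015] [0.0494, 0.0, 0.0]
[0.0, 0.032, -0.019] [0.0617, 0.0, 0.0]
[0.0, 0.039, -0.022] [0.0741, 0.0, 0.0]
```

```bash
python3 -m jog '[[[0,0.006,-0.004],[0.012,0,0],0.4],[[0,0.012,-0.008],[0.025,0,0],0.4],[[0,0.018,-0.012],[0.037,0,0],0.4],[[0,0.025,-0.015],[0.049,0,0],0.4],[[0,0.032,-0.019],[0.062,0,0],0.4],[[0,0.039,-0.022],[0.074,0,0],0.4],[[0,0.039,-0.022],[0.074,0,0],0.4]]'
python3 -c "
from h import *
ab()
rock((34,28),(38,38),4,35)"
```

```text
clock: 17.0
tool_pos: [0.5173, -0.1745, 0.1229]
orientation: [[0.989, 0.147, -0.016], [0.147, -0.983, 0.11], [0.0, -0.112, -0.994]]
contact_force: [-0.9, 6.0, 6.9]
gripper_width: 0.0535
gripper_force: 110.2
t 17.00 roll 6.41  a 34.4 b 28.1  bottom y -1.1 x -0.7 F [-0.   6.   6.9] grip 110.0
[0.0, -0.005, -0.007] [-0.0086, 0.0, 0.0]
[0.0, -0.01, -0.014] [-0.0171, 0.0, 0.0]
[0.0, -0.015, -0.02] [-0.0256, 0.0, 0.0]
[0.0, -0.021, -0.027] [-0.0342, 0.0, 0.0]
```

```bash
python3 -m jog '[[[0,-0.005,-0.01],[-0.008,0,0],0.4],[[0,-0.01,-0.016],[-0.017,0,0],0.4],[[0,-0.015,-0.021],[-0.026,0,0],0.4],[[0,-0.021,-0.026],[-0.034,0,0],0.4],[[0,-0.021,-0.026],[-0.034,0,0],0.4],[[0,-0.021,-0.026],[-0.034,0,0],0.4]]'
python3 - <<'E'
from h import *
ab();st=robot.state();print(np.round(st["orientation"],4).tolist(),st["tool_pos"])
go(st["tool_pos"],8.6)
s=robot.get_image("scene")
a=cv2.resize(s["frame"][135:225,320:440,::-1],(450,338),interpolation=cv2.INTER_CUBIC)
b=cv2.resize(s["frame"][225:315,230:350,::-1],(350,338),interpolation=cv2.INTER_CUBIC)
cv2.imwrite("pics/up.png",cv2.hconcat([a,b]))
E
```

```text
clock: 17.6
tool_pos: [0.5155, -0.1715, 0.1277]
orientation: [[0.989, 0.149, -0.002], [0.149, -0.989, -0.001], [-0.002, 0.0, -1.0]]
contact_force: [0.2, 0.1, -5.6]
gripper_width: 0.0542
gripper_force: 108.6
t 17.60 roll -0.02  a 35.8 b 35.8  bottom y -1.8 x -2.0 F [ 0.2  0.1 -5.6] grip 109.0
[[0.9888, 0.1493, -0.0016], [0.1493, -0.9888, -0.0006], [-0.0017, 0.0003, -1.0]] [ 0.51548016 -0.17149699  0.1277335 ]
shift [0. 0. 0.] turn [ 0.0001  0.0005 -0.0001]
```

View pics/up.png

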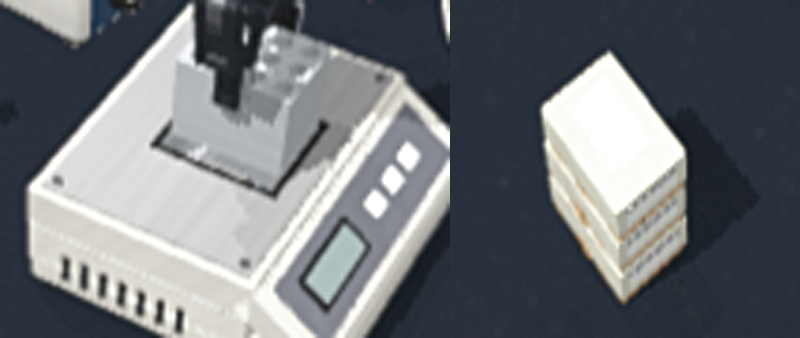

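```bash
python3 -m jog '[[[0.004,-0.004,-0.004],[0,0,0],0.4],[[0.008,-0.007,-0.008],[0,0,0],0.4],[[0.008,-0.007,-0.008],[0,0,0],0.4],[[0.008,-0.007,-0.008],[0,0,0],0.4],[[0.008,-0.007,-0.008],[0,0,0],0.4],[[0.008,-0.007,-0.008],[0,0,0],0.4]]'
python3 - <<'E'
from h import *
ab();st=robot.state();p=np.array(st["tool_pos"])
s=robot.get_image("scene");yaw=np.radians(8.6)
z=p[2]-.0359
f=cv2.resize(s["frame"][120:240,310:470,::-1],(800,600),interpolation=cv2.INTER_CUBIC)
C=(proj(s,boxc(p[0],p[1],z,yaw,.072,.056,.058))-[310,120]+.5)*5
for i,j in((0,1),(2,3),(4,5),(6,7),(0,2),(2,6),(1,3),(3,7),(7,5),(5,1)):
    cv2.line(f,tuple(map(int,C[i])),tuple(map(int,C[j])),(0,0,255),1)
cv2.imwrite("pics/fin.png",f);print("underside",z)
E
```

```text
clock: 18.25
tool_pos: [0.5181, -0.1687, 0.1301]
orientation: [[0.989, 0.15, -0.0], [0.15, -0.989, -0.0], [-0.0, 0.0, -1.0]]
contact_force: [0.3, -0.7, -5.7]
gripper_width: 0.0537
gripper_force: 108.6
t 18.25 roll -0.01  a 38.2 b 38.2  bottom y 0.5 x 1.0 F [ 0.1 -0.7 -5.7] grip 109.0
underside 0.09415513063039303
```

View pics/fin.png

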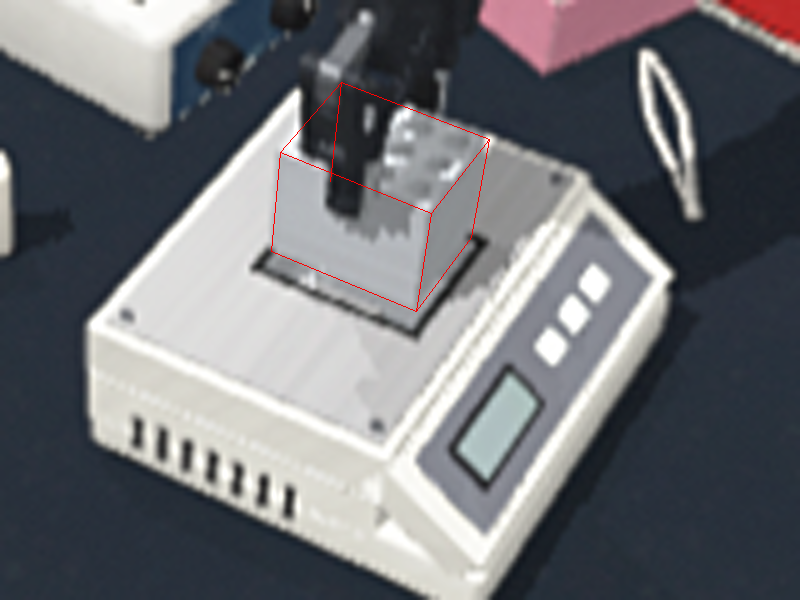

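The level model (red lines, bottom corners near (272,252), (416,311) and (472,240)) matches the block. So the block is level, about 8 mm above the well and hanging free (5.7 N, close to its own weight). The heater is on the bench and the pile is square.

```bash
python3 -m jog '[[[0,0,0],[0,0,0],0.4],[[0,0,0],[0,0,0],0.4],[[0,0,0],[0,0,0],0.4]]' && python3 -c "
from rig import robot
print(robot.close_job())"
```

```text
clock: 18.6
tool_pos: [0.5182, -0.1687, 0.1301]
orientation: [[0.989, 0.15, 0.0], [0.15, -0.989, -0.0], [0.0, 0.0, -1.0]]
contact_force: [-0.0, -0.8, -5.5]
gripper_width: 0.0538
gripper_force: 108.6
the job is handed in; nothing more can be done
None
```

I handed the job in at 18.6 s: the slide box is square on the pile, the block was rocked free with the heater staying on the bench, and it is held level and still about 8 mm above its well; no verdict came back.

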